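Stack the empty totes on the tile tote

ROBOT

A 6-joint arm with a two-finger parallel gripper is mounted at the origin on the work surface. World frame = base frame: x ahead of the robot, y to its left, z up, the work surface at z = 0. Lengths are in m, angles in rad, forces in N, time in s.
With the tool pointing down it reaches from about 0.225 to 0.725 m from the base axis. Payload 3.1 kg.
Tool frame: the origin (TCP) lies at the very end of the fingers, on their centre line; the grasp point (between the pads) lies 19 mm behind it (env.grip_point_offset is the distance from the TCP to the grasp point, in m); z points along the fingers, y is the direction in which the jaws open and shut (so a half turn about z gives the same grasp; the last joint's range is limited). The gripper opens to 85 mm and grips with 20 to 120 N. Pads are 22 mm wide; open, the fingers measure 114 mm over their backs; the gripper's body (76 mm by 85 mm) begins 54 mm behind the grasp point. The pads swing forward as they close: fully open they stand 13 mm farther back than shut.
Start: joints at [-1.367, 0.048, 0.099, 1.622, 0, 1.443], TCP at [0.171, -0.496, 0.231] pointing down, gripper open.
Joint ranges: [-2.91, 2.91], [-0.99, 1.94], [-1.21, 1.42], [-2.12, 2.29], [-1.49, 1.47], [-3.14, 3.14]. Speed limits (rad/s): [2.79, 2.79, 3.14, 3.14, 3.14, 3.14].

INTERFACE

Orientations are given as a rotation vector (axis times angle).
In Python, from plant import env gives the robot as it stands. Calls block until the motion is done:
- env.reach(position, orientation): joint-space move of the TCP to a pose.
- env.servo_line(position, rotation=None, velocity=0.15, stop_force=None): straight line of the TCP; rotation=None keeps the orientation; velocity is the mean speed in m/s. With stop_force (N) it stops when the force on the tool has changed by that much, and returns True; else False.
- env.set_joints(angles): joint-space move.
- env.set_gripper(opening, force=None): opening from 0.0 (shut) to 1.0 (fully open); force is the grip in N (None keeps the last); returns when the fingers have stopped.
- env.hold(seconds).
- env.ik(position, orientation): joint angles nearest the present ones, or None.
- env.get_obs(): the state.
- env.get_image(name): name is "scene" or "side" or "wrist"; returns (picture, depth): 400x640x3 uint8, red, green, blue; 400x640 float32, m along the optical axis (not along the pixel's ray), 0 where there is no reading.
- env.calibration(name): a dict with "K" (3x3 intrinsics, pixels), "rvec" (rotation vector, rad) and "tvec" (3), from world to camera coordinates, as OpenCV has them. Camera axes: x right, y down, z forward; pixel columns grow to the right and rows downward; lengths in m; the calibration is good to about 2 mm. A picture is of the moment at which its call begins: read the wrist's pose just before it. calibration takes no time and is no camera call; for the wrist camera it gives the pose at the moment of the call.
A pose or a line that the arm cannot do raises env.IKError and nothing moves.
- env.hand_in(): hands the job in, once; it reports no verdict.
Trained networks look in the newest picture that a camera, given by its name, has taken for a name from the list of things; names that differ only in an ending like _2 or _b are one class to them, and where a whole thing is asked for, a point or a joint stands for the part that bears it (a point fixed in the world has none). Each returns a list of dicts, best first, with "confidence" (0 to 1); they miss things now and then, are a little off and sometimes report something else, mostly with a low value. They report only what shows in the picture. A call takes as long as a camera call. They do not tell look-alikes from the thing itself.
- env.cut_out(camera, thing): "region" (400x640 bool, what is visible of it) and "bbox" ([centre column, centre row, width, height] in pixels, round what is visible of it).
- env.pinpoint(camera, thing): "point" ([row, column] in pixels: a listed point, or the origin of a listed thing).
The state is a dict: "time": time; "q": joint angles; "qd": joint speeds; "effort": joint torques, N m; "tool_pos": TCP position; "tool_rot": TCP orientation; "force": force on the tool from outside, world axes, zero at the start; "wrist_torque": the same for the moment, N m; "width": opening from 0.0 (shut) to 1.0 (fully open).
Only numpy, scipy, OpenCV 4.12 (cv2) and the standard library are available. Lean on these libraries where they do the work, as an engineer would, in place of code of your own. Each camera call takes 0.05 s, during which the arm holds its last target.

TASK

The two empty totes are nested in each other; put them up as a stack on the tote that is full of tiles, one on top of the other, so that all three stand in one column. Each tote must face the opposite way to the one below it, with its front feet hooked fully under the hoods of that tote and its rear feet dropped behind the little stops, so that it sits level and stacked, not nested. Leave the tile tote where it stands, do not press on the tiles with anything, leave the other things on the table alone, and let go of everything at the end.

Things in the scene. Friction and masses are not known exactly. Their poses are not given: they have to be found in the camera images.
- a_mid (a point): Bottom tote, full of tiles, loose, about 1.1 kg: mint-green plastic open box 150 mm long (x), 62 wide (y), 72 high. Point: its middle, 36 mm above its underside. z up out of its mouth, +x to its dipped end. All three totes are alike. From 34 mm above the underside to the rim it is a 150 x 62 mm band with upright walls 3.5 mm thick: grip across the width there. Below, the body is 132 x 38 mm
- tote_a: Bottom tote with its tiles: origin at the middle of its underside, axes as a_mid. HOW TOTES FIT: facing the same way, the upper sinks in and nests, 38 mm above the lower. Turned half round (its dipped end over the lower's hooded end) its feet rest on the lower's ledges: it stacks, 57 mm above the lower, centres in line, play about 1.5 mm each way. A few mm to the side and it catches on the rim
- a_dip (a point): Middle of the bottom tote's dipped end: x +75 mm, 46 mm above its underside; here the middle 32 mm of the band's wall is cut down to that height. The other (-x) end is the hooded end: full wall, with a hood in each inside corner
- a_foot (a point): Underside of the bottom tote at its front feet: x = +50 mm, on the centre line. FEET, on every tote: four, 16 mm long in x, 8 mm high, sticking out from the body's long sides (19 to 25.5 mm from the centre line) at the very bottom: front pair centred at x = +50 mm, rear pair at x = -20 mm
- a_hood (a point): Centre line of the bottom tote level with its front ledges, at the end of the pocket under the hoods: x = -59.5 mm, 57 mm above the underside. LEDGES lie along both long walls, 20.5 to 27.5 mm from the centre line, tops at 57 mm, from x = -64 to -36 mm. Over them HOODS from x = -64 to -50 mm, open towards +x, 11.5 mm clear height, top flush with the rim, pocket ends at x = -59.5
- a_stop (a point): Centre line of the bottom tote at the foot of its rear stops: x = 29.5 mm, 57 mm above the underside. Rear LEDGES: x = 6 to 34.5 mm, same height and distance from the centre line as the front ones; on them STOPS 5 mm high from x = 29.5 to 34.5 mm, which keep the rear feet of the tote above from sliding back
- tiles: Row of bisque test tiles fixed in the bottom tote, 116 x 29 mm, tops 48.5 mm above the tote's underside; origin at the middle of the row's foot, 3.5 mm above that underside. HOOKING: the hoods block the feet from straight above, so come in about 12 mm back to the lower's +x, nose down 5 to 10 degrees, rest front feet on ledges, slide to -x until they meet the pocket's end, lower the rear
- b_mid (a point): Lower of the two nested empty totes, standing on the table; 120 to 230 g, same shape, features and axes as the bottom tote. Point: its middle, 36 mm above its underside
- b_dip (a point): Middle of that tote's dipped end: x +75 mm, 46 mm above its underside
- tote_b: That tote: origin at the middle of its underside
- c_mid (a point): Upper of the two nested empty totes, facing as the one it sits in, 38 mm higher, free to lift straight out; 120 to 230 g, same shape, features and axes as the bottom tote. Point: its middle, 36 mm above its underside
- c_dip (a point): Middle of that tote's dipped end: x +75 mm, 46 mm above its underside
- tote_c: That tote: origin at the middle of its underside
- glaze_jar: Bystander: grey glaze jar, 48 mm across, 62 mm high; origin at the middle of its foot
- paddle: Bystander: flat wooden paddle lying down, 165 x 45 x 12 mm, long along its x, blade from x = -15 to 75 mm, handle down to x = -90 mm; origin under it
- water_bowl: Bystander: blue bowl, 130 mm across, 55 mm high; origin at the middle of its foot
- clay_block: Bystander: grey block of clay, 130 x 100 x 50 mm; origin at the middle of its underside
- bisque_cup: Bystander: bisque vase, 72 mm across, 80 mm high; origin at the middle of its foot
- mallet: Bystander: wooden mallet standing on its head, 60 mm across, 120 mm high; origin at the middle of its foot
Mind the look-alikes: they are no part of the job. What is shaped like the tote_a but red is not meant. What is shaped like the tote_c but red is not meant.

How it is judged:
On the way:
1. one empty tote sits stacked on the tile tote (((z of c_mid in the frame of a_mid between 0.0545 and 0.0595 m and x of c_mid in the frame of a_mid between -0.006 and 0.006 m and y of c_mid in the frame of a_mid between -0.006 and 0.006 m and x of c_dip in the frame of a_mid below -0.06 m) or (z of b_mid in the frame of a_mid between 0.0545 and 0.0595 m and x of b_mid in the frame of a_mid between -0.006 and 0.006 m and y of b_mid in the frame of a_mid between -0.006 and 0.006 m and x of b_dip in the frame of a_mid below -0.06 m))), for 0.2 s.
At the end, for the whole second after the job is handed in: All three totes stand in one column with the tile tote at the bottom: each empty one (in either order) turned half round to the one below, its middle 57 mm (54.5 to 59.5) above and within 6 mm each way of that of the one below, all three level within 0.04 rad and at rest, released (((z of c_mid in the frame of a_mid between 0.0545 and 0.0595 m and x of c_mid in the frame of a_mid between -0.006 and 0.006 m and y of c_mid in the frame of a_mid between -0.006 and 0.006 m and x of c_dip in the frame of a_mid below -0.06 m and z of b_mid in the frame of c_mid between 0.0545 and 0.0595 m and x of b_mid in the frame of c_mid between -0.006 and 0.006 m and y of b_mid in the frame of c_mid between -0.006 and 0.006 m and x of b_dip in the frame of c_mid below -0.06 m) or (z of b_mid in the frame of a_mid between 0.0545 and 0.0595 m and x of b_mid in the frame of a_mid between -0.006 and 0.006 m and y of b_mid in the frame of a_mid between -0.006 and 0.006 m and x of b_dip in the frame of a_mid below -0.06 m and z of c_mid in the frame of b_mid between 0.0545 and 0.0595 m and x of c_mid in the frame of b_mid between -0.006 and 0.006 m and y of c_mid in the frame of b_mid between -0.006 and 0.006 m and x of c_dip in the frame of b_mid below -0.06 m)) and angle between each of a_mid, b_mid, c_mid's own z axis and vertical below 0.04 rad and linear speed of each of tote_a, tote_b, tote_c below 0.02 m/s); the robot touches nothing.
It fails at once if the tiles are pressed (over 3 N) (contact force between tiles and tote_b above 3 N or contact force between tiles and tote_c above 3 N or contact force between tiles and the fingers above 3 N).
It fails at once if the tile tote is shifted by more than 40 mm or tipped (distance of tote_a from where it was at the start of the episode above 0.04 m or angle between a_mid's own z axis and vertical above 0.25 rad).
It fails at once if a bystander is moved by more than 30 mm (distance of any of glaze_jar, paddle, water_bowl, clay_block, bisque_cup, mallet from where it was at the start of the episode above 0.03 m).
It also fails if it takes over 67 s, if anything falls off the work surface, if the arm or the gripper's body presses on something with over 40 N, if the wrist force passes 120 N, or if a joint passes its speed limit or range.

## Working session

There is one attempt and no reset: what is moved stays moved. The work goes in short steps, each a Python script; the robot and the scene stay as the last script left them, time stands still between calls to the robot, and variables do not carry over. Pictures are saved under pics/ and viewed, and the job is handed in when it is done.

```bash
ls; mkdir -p pics; python3 - <<'E'
from plant import env
import cv2
for n in ["scene","side","wrist"]:
    p,d=env.get_image(n); cv2.imwrite(f"pics/{n}0.png",p[:,:,::-1])
    c=env.calibration(n); print(n,c["K"].tolist(),c["rvec"],c["tvec"])
o=env.get_obs(); print(o["time"],o["tool_pos"],o["tool_rot"],o["force"])
E
```

```text
pics
scene [[404.15204717002723, 0.0, 317.0225810448444], [0.0, 404.15204717002723, 202.0078885351618], [0.0, 0.0, 1.0]] [ 2.24408634  1.15695011 -0.37677307] [-0.32708505 -0.29498835  1.47793347]
side [[433.67162680168735, 0.0, 320.6507065412912], [0.0, 433.67162680168735, 202.12511075579494], [0.0, 0.0, 1.0]] [ 0.78283573 -2.67124538  0.98843584] [0.46112971 0.28675433 1.08320662]
wrist [[335.9088966597619, 0.0, 319.25493294752545], [0.0, 335.9088966597619, 198.630590511773], [0.0, 0.0, 1.0]] [-2.37892033  1.69550304  0.22473351] [-0.52295329 -0.03393147  0.3789981 ]
0.15 [ 0.17092201 -0.49589373  0.2303832 ] [-3.09664746e+00 -5.18452983e-01  8.25468391e-05] [-0.46566871 -0.76467405  0.94786485]
```

View pics/scene0.png

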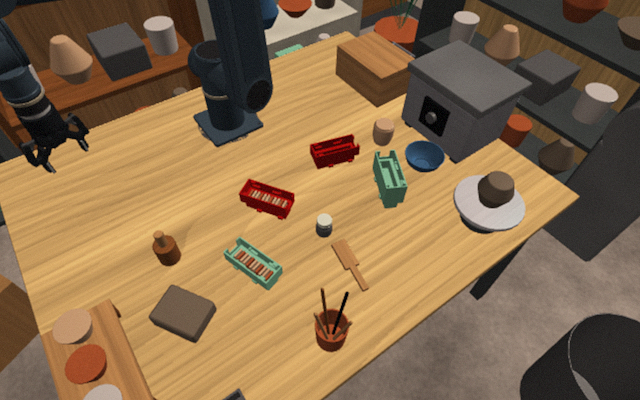

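View pics/side0.png

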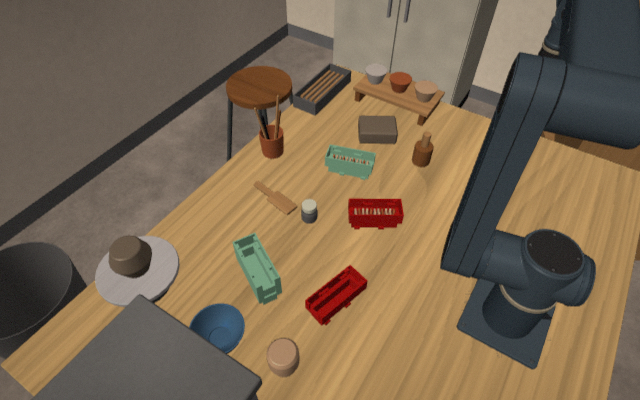

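View pics/wrist0.png

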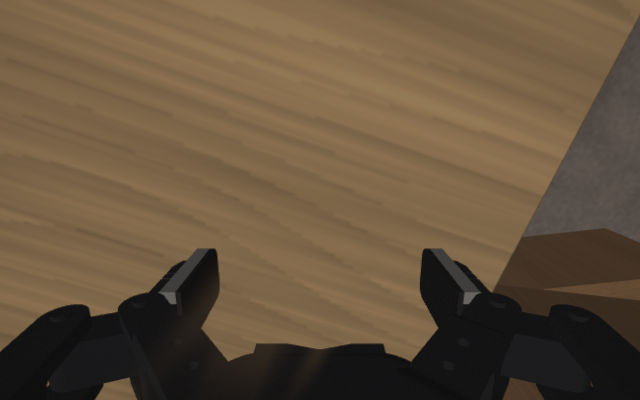

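Candidates. Tile tote: the mint one with tiles at scene (253,262) / side (350,162), or the red one with tiles at scene (266,198), which is a look-alike. Empty nested pair: mint at scene (390,178) / side (257,267), or red at scene (334,150), also a look-alike. I choose the two mint ones, then crop in close and locate them.

```bash
cat > h.py <<'E'
from plant import env
import numpy as np, cv2
from scipy.spatial.transform import Rotation as R
def cloud(d,c):
    v,u=np.mgrid[0:400,0:640]; K=c["K"]
    P=np.stack([(u-K[0,2])/K[0,0]*d,(v-K[1,2])/K[1,1]*d,d],-1)
    M=R.from_rotvec(np.ravel(c["rvec"])).as_matrix()
    return (P-np.ravel(c["tvec"]))@M
def proj(X,c):
    return cv2.projectPoints(np.atleast_2d(np.array(X,float)),np.ravel(c["rvec"]),np.ravel(c["tvec"]),c["K"],None)[0][:,0]
def ray(px,c,z):
    # point [row,col] to plane z
    M=R.from_rotvec(np.ravel(c["rvec"])).as_matrix(); o=-M.T@np.ravel(c["tvec"])
    r=M.T@np.linalg.inv(c["K"])@np.array([px[1],px[0],1.])
    return o+r*(z-o[2])/r[2]
def mint(p):
    h=cv2.cvtColor(p,cv2.COLOR_RGB2HSV)
    return (h[...,0]>65)&(h[...,0]<92)&(h[...,1]>60)&(h[...,2]>50)
E
python3 - <<'E'
from h import *
print("t",env.get_obs()["time"])
for n in ["scene","side"]:
    p,d=env.get_image(n); c=env.calibration(n); m=mint(p)&(d>0); P=cloud(d,c)
    N,L,S,C=cv2.connectedComponentsWithStats(m.astype(np.uint8))
    for i in range(1,N):
        if S[i,4]<300: continue
        Q=P[L==i]; 
        if Q[:,2].min()<-.05 : print("skip",S[i]);continue
        zt=np.percentile(Q[:,2],99)
        T=Q[Q[:,2]>zt-.012]
        r=cv2.minAreaRect((T[:,:2]*1000).astype(np.float32))
        print(n,S[i],"zmax",zt,"rect",r)
    for t in ["a_mid","a_dip","a_hood","a_stop","b_dip","c_mid","c_dip"]:
        z={"a_mid":.036,"a_dip":.046,"a_hood":.057,"a_stop":.057,"b_dip":.046,"c_mid":.074,"c_dip":.084}[t]
        for e in env.pinpoint(n,t)[:4]:
            print(n,t,np.round(e["point"]),round(e["confidence"],2),np.round(ray(e["point"],c,z),3))
    cs=[(253,262),(390,178)] if n=="scene" else [(350,162),(257,267)]
    im=np.hstack([cv2.resize(p[y-40:y+40,x-45:x+45],(400,356),interpolation=cv2.INTER_CUBIC) for x,y in cs])
    cv2.imwrite(f"pics/crop_{n}.png",im[:,:,::-1])
print("t",env.get_obs()["time"])
E
```

```text
t 0.15
scene [ 373  150   34   58 1111] zmax 0.11091411429998667 rect ((581.3219604492188, 251.0794677734375), (61.223426818847656, 152.86087036132812), 61.78155517578125)
scene [224 238  58  52 772] zmax 0.07327925824082546 rect ((591.1229858398438, -230.33938598632812), (150.6033935546875, 62.022518157958984), 17.055747985839844)
scene a_mid [266. 252.] 0.72 [ 0.588 -0.233  0.036]
scene a_mid [200. 268.] 0.56 [ 0.422 -0.084  0.036]
scene a_dip [250. 232.] 0.84 [ 0.521 -0.256  0.046]
scene a_dip [262. 348.] 0.74 [ 0.731 -0.021  0.046]
scene a_dip [207. 291.] 0.6 [ 0.491 -0.046  0.046]
scene a_dip [184. 388.] 0.6 [0.589 0.247 0.046]
scene a_hood [191. 250.] 0.96 [ 0.377 -0.115  0.057]
scene a_hood [276. 270.] 0.6 [ 0.65  -0.215  0.057]
scene a_stop [202. 276.] 0.81 [ 0.456 -0.075  0.057]
scene a_stop [265. 251.] 0.27 [ 0.595 -0.237  0.057]
scene b_dip [165. 385.] 0.95 [0.521 0.295 0.046]
scene b_dip [316. 184.] 0.51 [ 0.616 -0.439  0.046]
scene c_mid [178. 390.] 0.9 [0.588 0.25  0.074]
scene c_mid [153. 332.] 0.78 [0.405 0.168 0.074]
scene c_dip [154. 382.] 0.9 [0.507 0.29  0.084]
sc
[... 715 characters left out ...]
  0.046]
side a_dip [281. 260.] 0.48 [0.556 0.268 0.046]
side a_hood [214. 397.] 0.97 [ 0.36  -0.108  0.057]
side a_hood [155. 330.] 0.88 [ 0.643 -0.208  0.057]
side a_stop [158. 356.] 0.9 [ 0.567 -0.241  0.057]
side a_stop [207. 362.] 0.77 [ 0.455 -0.074  0.057]
side b_dip [295. 270.] 0.57 [0.514 0.286 0.046]
side b_dip [265. 255.] 0.26 [0.598 0.237 0.046]
side c_mid [263. 256.] 0.66 [0.586 0.244 0.074]
side c_mid [298. 335.] 0.6 [0.366 0.221 0.074]
side c_mid [368. 285.] 0.52 [0.37  0.418 0.074]
side c_dip [286. 267.] 0.95 [0.517 0.287 0.084]
side c_dip [317. 312.] 0.87 [0.383 0.295 0.084]
side c_dip [281. 259.] 0.52 [0.541 0.286 0.084]
side c_dip [272. 255.] 0.3 [0.565 0.27  0.084]
t 0.95
```

```bash
python3 -c "
import cv2,numpy as np
cv2.imwrite('pics/crops.png',cv2.resize(np.vstack([cv2.imread('pics/crop_scene.png'),cv2.imread('pics/crop_side.png')]),(674,600)))"
```

```text
(no output)
```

View pics/crops.png

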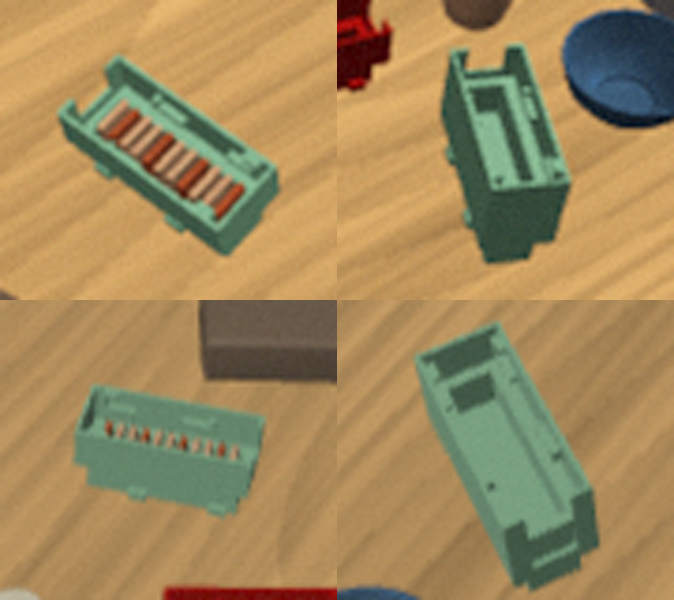

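The crops confirm both choices. The mint tote with tiles has its dip at upper-left, scene ≈(232,250). The mint nested pair is empty, with its dip at scene ≈(382,154). Next I check reach feasibility and bystander clearances.

```bash
cat >> h.py <<'E'
def TR(psi,pitch=0.0):
    """tool pointing down, tool x at yaw psi; pitch = nose-down angle of tool-x direction"""
    Rz=R.from_euler('z',psi); 
    return Rz*R.from_euler('y',pitch)*R.from_euler('x',np.pi)
A=dict(p=np.array([.589,-.230]),yaw=np.deg2rad(197.2))
N=dict(p=np.array([.579,.252]),yaw=np.deg2rad(151.7))
E
python3 - <<'E'
from h import *
D=np.deg2rad
for s in (0,180):
  for nm,p,z,psi,pt in [("A",A["p"],.042,197.2,0),("pickC",N["p"],.08,151.7,0),("hiC",N["p"],.25,151.7,0),("plC",A["p"],.105,17.2,8),("plChi",A["p"],.2,17.2,8),("plB",A["p"],.165,197.2,8),("pickB",N["p"],.042,151.7,0)]:
    pt2=-pt if s else pt
    try: q=env.ik([*p,z],TR(D(psi+s),D(pt2)).as_rotvec())
    except Exception as e: q=e
    print(s,nm,None if q is None else np.round(q,2))
c=env.calibration("wrist"); o=env.get_obs()
M=R.from_rotvec(np.ravel(c["rvec"])).as_matrix(); pos=-M.T@np.ravel(c["tvec"])
T=R.from_rotvec(o["tool_rot"]).as_matrix()
print("cam in tool",T.T@(pos-o["tool_pos"]),"cam axes in tool\n",np.round(T.T@M.T,3))
p,d=env.get_image("scene"); P=cloud(d,env.calibration("scene"))
for nm in ["water_bowl","glaze_jar","bisque_cup"]:
    env_r=env.cut_out("scene",nm)
    for e in env_r[:2]:
        Q=P[e["region"]&(d>0)]; print(nm,e["confidence"],e["bbox"],np.percentile(Q,[5,50,95],axis=0).round(3).tolist())
E
```

```text
0 A [-0.48  0.36  0.09  1.29  0.   -0.78]
0 pickC [0.3  0.34 0.14 1.36 0.   0.8 ]
0 hiC [0.3  0.35 0.48 1.7  0.   0.8 ]
0 plC [-0.43  0.46  0.33  1.55 -0.09  2.41]
0 plChi [-0.43  0.47  0.53  1.74 -0.09  2.41]
0 plB [-0.53  0.21  0.14  1.4   0.1  -0.83]
0 pickB [0.3  0.36 0.08 1.29 0.   0.8 ]
180 A [-0.48  0.36  0.09  1.29  0.    2.36]
180 pickC [ 0.3   0.34  0.14  1.36 -0.   -2.34]
180 hiC [ 0.3   0.35  0.48  1.7  -0.   -2.34]
180 plC [-0.43  0.46  0.33  1.55 -0.09 -0.73]
180 plChi [-0.43  0.47  0.53  1.74 -0.09 -0.73]
180 plB [-0.53  0.21  0.14  1.4   0.1   2.32]
180 pickB [ 0.3   0.36  0.08  1.29 -0.   -2.34]
cam in tool [ 0.06529967 -0.00124989 -0.14369968] cam axes in tool
 [[ 0.    -0.966 -0.259]
 [ 1.     0.     0.   ]
 [-0.    -0.259  0.966]]
water_bowl 0.64 [427.1, 158.3, 40.6, 34.5] [[0.511, 0.372, 0.003], [0.556, 0.449, 0.03], [0.617, 0.485, 0.054]]
water_bowl 0.49 [391.4, 173.8, 28.6, 42.7] [[0.517, 0.2, 0.039], [0.581, 0.262, 0.082], [0.654, 0.304, 0.109]]
glaze_jar 0.65 [323.3, 226.3, 16.6, 24.4] [[0.563, -0.02, 0.0], [0.599, -0.004, 0.047], [0.613, 0.02, 0.063]]
```

```bash
cat >> h.py <<'E'
def wrist(name,zt,near):
    c=env.calibration("wrist"); p,d=env.get_image("wrist"); P=cloud(d,c)
    cv2.imwrite(f"pics/{name}.png",p[:,:,::-1])
    m=mint(p)&(d>0)&(abs(P[...,2]-zt)<.006)&(np.linalg.norm(P[...,:2]-near,axis=-1)<.1)
    Q=P[m]; r=cv2.minAreaRect((Q[:,:2]*1000).astype(np.float32))
    print(name,"n",m.sum(),"z",np.median(Q[:,2]).round(4),r)
    return p,d,c,r
E
python3 - <<'E'
from h import *
env.set_gripper(1.0,30)
env.reach([*A["p"],.27],TR(A["yaw"]).as_rotvec())
wrist("w1",.072,A["p"]); print(env.get_obs()["time"], env.get_obs()["force"])
E
```

```text
w1 n 0 z nan ((0.0, 0.0), (0.0, 0.0), 0.0)
3.3333 [-0.09807598 -0.30813639  0.10130025]
  return _methods._mean(a, axis=axis, dtype=dtype,
  ret = ret.dtype.type(ret / rcount)
```

View pics/w1.png

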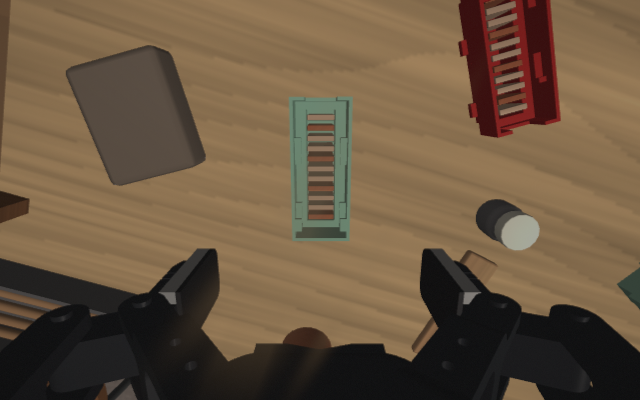

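The tile tote sits at wrist (321,170), with its dipped end up and hoods down. The mask found nothing, so I debug it.

```bash
python3 - <<'E'
from h import *
c=env.calibration("wrist"); p,d=env.get_image("wrist"); P=cloud(d,c); m=mint(p)
print(m.sum(),p[150,295],cv2.cvtColor(p,cv2.COLOR_RGB2HSV)[150,295],d[150,295],P[150,295],d[150,200],P[150,200],P[210,340], P[232,320])
rs=P[95:245,285:358]; mm=(rs[...,2]>.062)&(rs[...,2]<.085); Q=rs[mm]; print(len(Q), cv2.minAreaRect((Q[:,:2]*1000).astype(np.float32)), np.percentile(Q[:,2],[5,50,95]))
print(env.get_obs()["tool_pos"])
E
```

```text
0 [106 132 112] [ 67  50 132] 0.35622868 [ 0.57363158 -0.26111566  0.05617005] 0.39251745 [ 0.61116162 -0.36846923  0.01979746] [ 0.62206039 -0.19532191  0.05872387] [ 0.65395114 -0.20856384  0.05665679]
1872 ((585.9425048828125, -228.8829345703125), (149.18946838378906, 62.0721321105957), 17.22829246520996) [0.063566   0.07266035 0.07407114]
[ 0.58855722 -0.23082852  0.27001525]
```

```bash
cat >> h.py <<'E'
def st(tag=""):
    o=env.get_obs(); print(tag,"t",round(o["time"],2),"pos",np.round(o["tool_pos"],4),"yaw",np.round(np.rad2deg(np.arctan2(*R.from_rotvec(o["tool_rot"]).as_matrix()[[1,0],0])),2),"F",np.round(o["force"],2),"w",round(o["width"],3)); return o
E
python3 - <<'E'
from h import *
p=np.array([.5865,-.2288]); r=TR(np.deg2rad(197.2)).as_rotvec()
env.servo_line([*p,.12],r,velocity=.2)
print(env.servo_line([*p,.045],velocity=.08,stop_force=12)); st("down")
env.set_gripper(0.0,25); st("grip")
env.hold(.2); st()
env.set_gripper(1.0,25); st("open")
env.servo_line([*p,.20],velocity=.25)
env.get_image("scene")
c=env.calibration("wrist"); pic,d=env.get_image("wrist"); P=cloud(d,c)
cv2.imwrite("pics/w2.png",pic[:,:,::-1])
m=(P[...,2]>.064)&(P[...,2]<.083)&(np.linalg.norm(P[...,:2]-p,axis=-1)<.09); Q=P[m]
print(len(Q),cv2.minAreaRect((Q[:,:2]*1000).astype(np.float32)));st()
E
```

```text
False
down t 5.37 pos [ 0.5871 -0.2291  0.0459] yaw -162.8 F [-0.34  0.68  1.07] w 1.002
grip t 5.71 pos [ 0.5873 -0.2297  0.0462] yaw -162.82 F [ 0.36 -1.79  2.16] w 0.725
 t 5.91 pos [ 0.5873 -0.2297  0.0462] yaw -162.81 F [ 0.29 -2.21  4.77] w 0.716
open t 6.28 pos [ 0.5859 -0.2281  0.0441] yaw -162.78 F [-1.03  0.32 -0.1 ] w 1.001
2793 ((586.0072631835938, -228.95721435546875), (149.84603881835938, 62.199676513671875), 17.250225067138672)
 t 7.14 pos [ 0.5852 -0.2281  0.1969] yaw -162.8 F [0.11 0.48 0.47] w 1.004
```

View pics/w2.png

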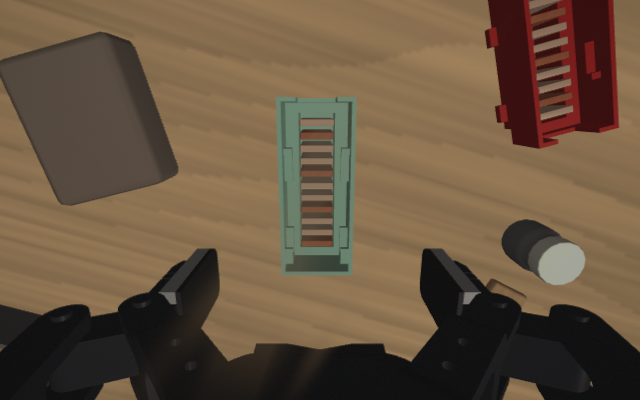

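The re-look shows A at wrist (317,187), upright and unmoved. Gripping it agrees with the camera to about 1 mm laterally. On to the nested pair.

```bash
python3 - <<'E'
from h import *
p=N["p"]; r=TR(N["yaw"]).as_rotvec()
env.reach([*p,.27],r)
c=env.calibration("wrist"); pic,d=env.get_image("wrist"); P=cloud(d,c)
cv2.imwrite("pics/w3.png",pic[:,:,::-1])
m=(P[...,2]>.103)&(P[...,2]<.118)&(np.linalg.norm(P[...,:2]-p,axis=-1)<.095); Q=P[m]
print(len(Q),np.median(Q[:,2]),cv2.minAreaRect((Q[:,:2]*1000).astype(np.float32)));st()
E
```

```text
2163 0.11080120492173375 ((577.5926513671875, 253.9957275390625), (62.170005798339844, 149.88299560546875), 61.593406677246094)
 t 8.96 pos [0.5793 0.251  0.2695] yaw 151.63 F [-0.22 -0.24 -0.91] w 1.002
```

View pics/w3.png

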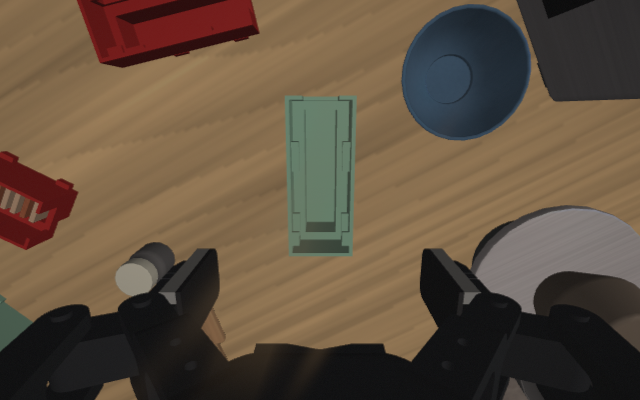

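```bash
python3 - <<'E'
from h import *
p=np.array([.5777,.2538]); r=TR(np.deg2rad(151.6)).as_rotvec()
env.servo_line([*p,.13],r,velocity=.2)
print(env.servo_line([*p,.082],velocity=.08,stop_force=12)); st("down")
env.set_gripper(0.0,40); st("grip")
env.servo_line([*p,.12],velocity=.08); st("lift1")
env.servo_line([*p,.27],velocity=.2); st("lift")
p_,d=env.get_image("side"); cv2.imwrite("pics/s1.png",p_[:,:,::-1])
c=env.calibration("wrist"); p_,d=env.get_image("wrist"); cv2.imwrite("pics/w4.png",p_[:,:,::-1])
E
```

```text
False
down t 10.56 pos [0.5776 0.2538 0.0819] yaw 151.6 F [-0.29 -0.11  0.31] w 1.002
grip t 10.9 pos [0.5785 0.2541 0.0832] yaw 151.6 F [ 0.09 -0.61  2.56] w 0.713
lift1 t 11.53 pos [0.578  0.2539 0.1204] yaw 151.6 F [ 0.1  -0.5  -1.47] w 0.718
lift t 12.43 pos [0.5773 0.2537 0.2685] yaw 151.6 F [ 0.29 -0.29 -1.98] w 0.72
```

View pics/s1.png

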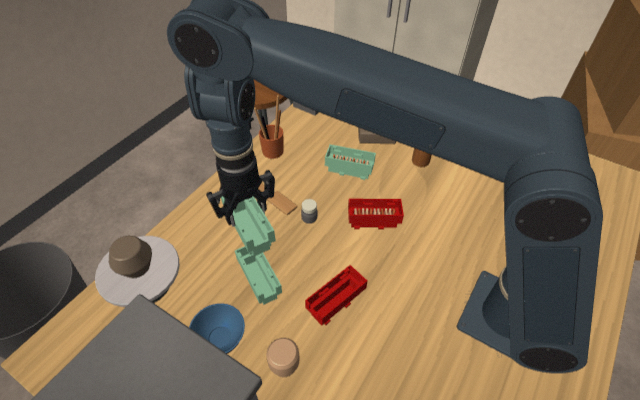

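View pics/w4.png

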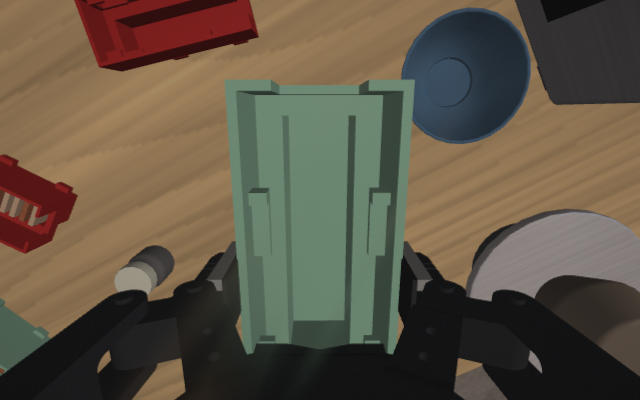

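C is held alone, at wrist (320,220). B stayed behind at side (258,275). I measure the held tote in the tool frame.

```bash
cat >> h.py <<'E'
def held(tag):
    o=env.get_obs(); c=env.calibration("wrist"); p,d=env.get_image("wrist"); P=cloud(d,c)
    T=R.from_rotvec(o["tool_rot"]).as_matrix(); Q=(P-o["tool_pos"])@T   # tool frame
    # rim of tote: tool z about -0.03 (72-42)
    h=cv2.cvtColor(p,cv2.COLOR_RGB2HSV); g=(h[...,0]>55)&(h[...,0]<95)&(h[...,1]>35)&(d>0)
    m=g&(abs(Q[...,2]+.029)<.008)&(abs(Q[...,1])<.036)
    X=Q[m]; k=np.polyfit(X[:,0],X[:,2],1)
    L=X[X[:,1]<-.02];Rr=X[X[:,1]>.02]
    print(tag,len(X),"x max",np.percentile(X[:,0],99.5).round(4),"y",np.percentile(X[:,1],[.5,99.5]).round(4),"z fit slope(deg)",np.rad2deg(np.arctan(k[0])).round(2),"z0",k[1].round(4))
    for s in (.03,.05,.07):
        for w in (L,Rr):
            q=w[abs(w[:,0]-s)<.006]; print("  x",s,"y in/out",np.percentile(q[:,1],[2,98]).round(4), "z",np.median(q[:,2]).round(4)) if len(q) else 0
E
python3 - <<'E'
from h import *
held("C")
E
```

```text
C 8115 x max 0.075 y [-0.0298  0.0319] z fit slope(deg) -0.32 z0 -0.0269
  x 0.03 y in/out [-0.0297 -0.0262] z -0.028
  x 0.03 y in/out [0.0283 0.0317] z -0.0275
  x 0.05 y in/out [-0.0297 -0.0262] z -0.0281
  x 0.05 y in/out [0.0283 0.0317] z -0.0276
  x 0.07 y in/out [-0.0297 -0.0205] z -0.0282
  x 0.07 y in/out [0.0204 0.0319] z -0.0276
```

```bash
python3 - <<'E'
from h import *
A0=np.array([.586,-.229]); l=np.array([-.2965,.955]); psi=np.deg2rad(17.25)
for k in (.135,-.13):
    t=A0+k*l
    env.reach([*t,.275],TR(psi).as_rotvec()); env.hold(.1)
    o=env.get_obs(); c=env.calibration("wrist"); pic,d=env.get_image("wrist"); P=cloud(d,c)
    cv2.imwrite(f"pics/w5_{'p' if k>0 else 'n'}.png",pic[:,:,::-1])
    m=(P[...,2]>.064)&(P[...,2]<.083)&(np.linalg.norm(P[...,:2]-A0,axis=-1)<.09); Q=P[m]
    r=cv2.minAreaRect((Q[:,:2]*1000).astype(np.float32)); print(k,len(Q),r,"lat",r[0]@(l)); st()
E
```

```text
0.135 2367 ((585.5778198242188, -229.6313934326172), (149.9414825439453, 63.331382751464844), 17.205659866333008) lat -392.92180430603025
 t 14.26 pos [ 0.5462 -0.0993  0.2749] yaw 17.34 F [ 0.5   0.22 -1.61] w 0.718
-0.13 2288 ((585.8504638671875, -229.69805908203125), (150.32101440429688, 63.00996017456055), 17.40596580505371) lat -393.0663089599609
 t 15.44 pos [ 0.6251 -0.3513  0.2765] yaw 17.38 F [ 0.72 -0.1  -0.36] w 0.717
```

View pics/w5_n.png

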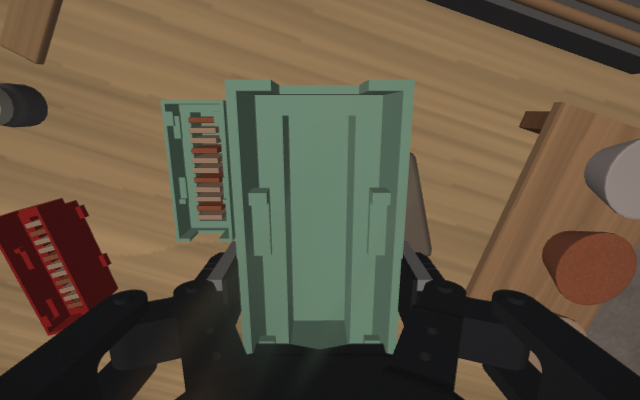

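Geometry is consistent, so I plan the hooking move for C. Lateral target comes from same-orientation views: tool lateral = −392.0 mm.

```bash
cat >> h.py <<'E'
l=np.array([-.2965,.955]); u=np.array([.955,.2965])
def toolpose(psi,pitch,edge_u,lat,z,hz,x0=0.,yoff=0.):
    """tool pose such that the held tote's front-foot front edge (x=.058,z=0) is at world along-u coordinate edge_u (u is tote direction-agnostic),
    lateral lat (tool), height z. hz: TCP height in tote; x0: tote centre in tool x"""
    Rt=R.from_euler('z',psi)*R.from_euler('y',pitch)
    tool_from_edge=Rt.apply([-.058-x0,0,hz])
    e=edge_u*u+lat*l
    p=np.array([e[0],e[1],z])+tool_from_edge
    return p,(Rt*R.from_euler('x',np.pi)).as_rotvec()
def go(pose,v=.1,fix=True,**k):
    p,r=pose; s=env.servo_line(p,r,velocity=v,**k)
    if fix and not s:
        env.hold(.1); e=p-env.get_obs()["tool_pos"]; print("  err mm",np.round(e*1000,2))
    return s
def edge(psi,hz,x0=0.):
    o=env.get_obs(); T=R.from_rotvec(o["tool_rot"])*R.from_euler('x',np.pi)
    e=o["tool_pos"]-T.apply([-.058-x0,0,hz]); pt=np.rad2deg(np.arcsin(-T.as_matrix()[2,0]))
    return round(o["time"],2),"edge u %.2f lat %.2f z %.2f mm pitch %.2f"%(e[:2]@u*1000,e[:2]@l*1000,e[2]*1000,pt),np.round(o["force"],2)
E
python3 - <<'E'
from h import *
psi=np.deg2rad(17.25); uA=.4911; lat=-.3920; hz=.044; th=np.deg2rad(6.8)
env.set_gripper(0.0,60)
p,r=toolpose(psi,th,uA+.045,lat,.13,hz)
env.reach(p,r); env.hold(.1); print(edge(psi,hz),(p-env.get_obs()["tool_pos"])*1000)
go(toolpose(psi,th,uA+.045,lat,.085,hz),.1); print(edge(psi,hz))
p,d=env.get_image("side"); cv2.imwrite("pics/s2.png",cv2.resize(p[90:210,280:440],(800,600))[:,:,::-1])
p,d=env.get_image("scene"); cv2.imwrite("pics/c2.png",cv2.resize(p[180:300,180:340],(800,600))[:,:,::-1])
E
```

```text
(16.44, 'edge u 536.78 lat -393.99 z 131.81 mm pitch 6.65', array([-0.27, -0.46, -1.05])) [-1.09349402  1.55155338 -1.67497658]
  err mm [-0.63  0.46 -1.2 ]
(17.14, 'edge u 536.61 lat -392.68 z 86.28 mm pitch 6.71', array([ 0.8 ,  0.08, -0.85]))
```

View pics/s2.png

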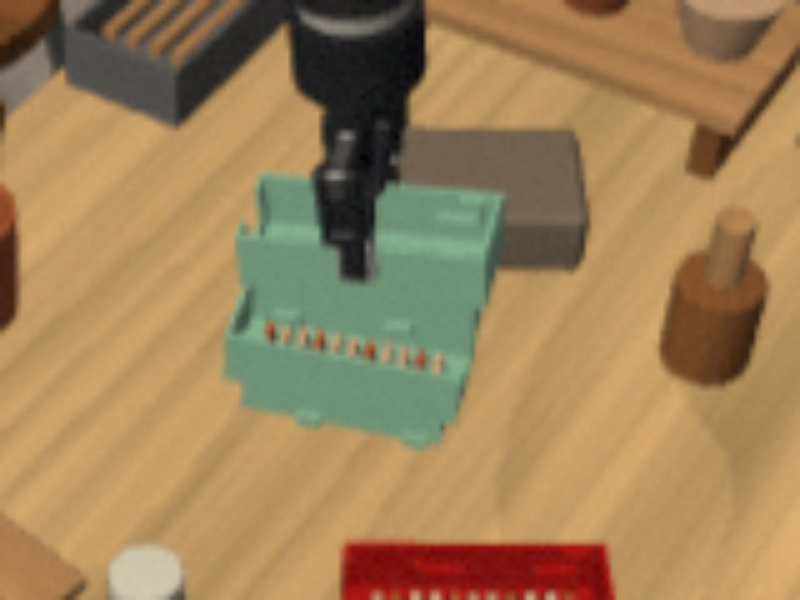

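View pics/c2.png

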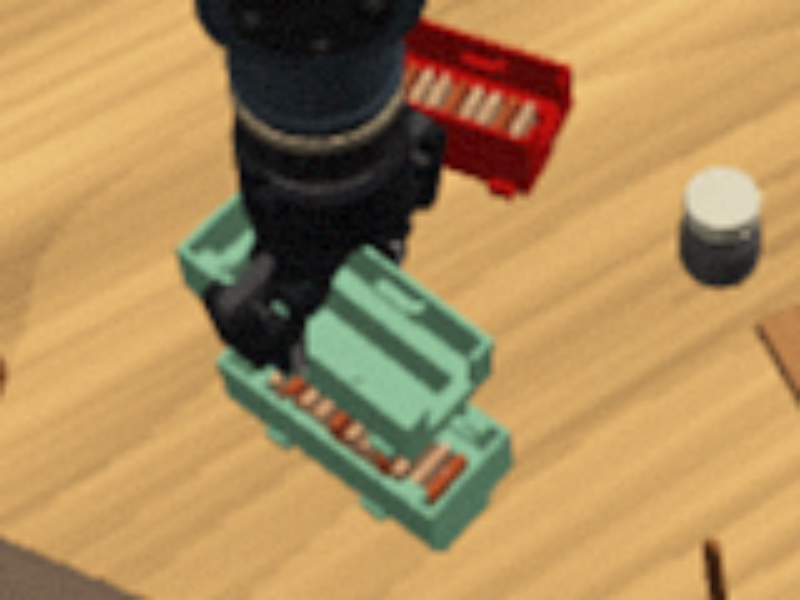

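C hovers nose-down over A, with its dipped end over A's hooded end at scene crop (470,410), and aligned. Lower onto the ledges.

```bash
python3 - <<'E'
from h import *
psi=np.deg2rad(17.25); uA=.4911; hz=.044; th=np.deg2rad(6.8)
lat=-.3914; eu=uA+.0445
go(toolpose(psi,th,eu,lat,.072,hz),.06); print(edge(psi,hz))
s=go(toolpose(psi,th,eu,lat,.052,hz),.025,stop_force=4); print(s,edge(psi,hz))
env.hold(.1); print(edge(psi,hz))
E
```

```text
err mm [0.26 0.6  0.4 ]
(17.71, 'edge u 535.09 lat -391.93 z 71.55 mm pitch 6.86', array([ 0.66, -3.5 , -3.72]))
True (18.28, 'edge u 536.41 lat -392.39 z 58.92 mm pitch 6.71', array([1.63, 0.04, 2.97]))
(18.38, 'edge u 536.39 lat -392.44 z 58.97 mm pitch 6.70', array([1.32, 1.15, 3.51]))
```

```bash
python3 - <<'E'
from h import *
psi=np.deg2rad(17.25); uA=.4911; hz=.044; th=np.deg2rad(6.8); lat=-.3916
s=go(toolpose(psi,th,.5355,lat,.0583,hz),.03,fix=False); print(edge(psi,hz))
s=go(toolpose(psi,th,.5555,lat,.0583,hz),.02,stop_force=5); print(s,edge(psi,hz))
env.hold(.1); print(edge(psi,hz))
p,d=env.get_image("side"); cv2.imwrite("pics/s3.png",cv2.resize(p[90:210,280:440],(800,600))[:,:,::-1])
E
```

```text
(18.63, 'edge u 536.33 lat -392.30 z 58.99 mm pitch 6.69', array([ 3.52, -1.4 ,  4.4 ]))
True (19.02, 'edge u 536.49 lat -392.44 z 58.31 mm pitch 7.03', array([0.11, 0.53, 3.86]))
(19.12, 'edge u 536.57 lat -392.49 z 58.37 mm pitch 7.00', array([-1.48,  1.61,  3.06]))
```

View pics/s3.png

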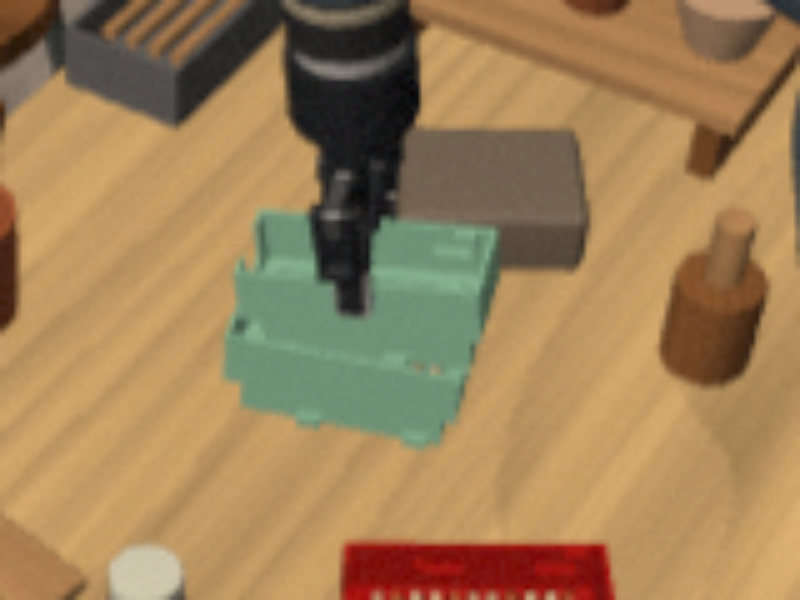

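```bash
python3 - <<'E'
from h import *
psi=np.deg2rad(17.25); uA=.4911; hz=.044; th=np.deg2rad(6.8); lat=-.3916
s=go(toolpose(psi,th,.5355,lat,.0595,hz),.03,fix=False); env.hold(.1); print(edge(psi,hz))
s=go(toolpose(psi,th,.5545,lat,.0592,hz),.03,stop_force=7); print(s,edge(psi,hz))
env.hold(.1); print(edge(psi,hz))
held("C")
p,d=env.get_image("side"); cv2.imwrite("pics/s4.png",cv2.resize(p[90:210,280:440],(800,600))[:,:,::-1])
E
```

```text
(19.52, 'edge u 535.79 lat -392.29 z 59.39 mm pitch 6.75', array([ 2.46, -1.69, -0.49]))
True (20.1, 'edge u 551.11 lat -392.07 z 57.81 mm pitch 7.10', array([-0.82, -0.45,  1.55]))
(20.2, 'edge u 551.08 lat -392.12 z 57.77 mm pitch 7.07', array([-0.27,  0.86,  1.69]))
C 7972 x max 0.0741 y [-0.0319  0.0297] z fit slope(deg) -0.46 z0 -0.0268
  x 0.03 y in/out [-0.0318 -0.0284] z -0.028
  x 0.03 y in/out [0.0262 0.0296] z -0.0274
  x 0.05 y in/out [-0.0319 -0.0284] z -0.028
  x 0.05 y in/out [0.0262 0.0295] z -0.0276
  x 0.07 y in/out [-0.0319 -0.0204] z -0.0283
  x 0.07 y in/out [0.0203 0.0295] z -0.0278
```

View pics/s4.png

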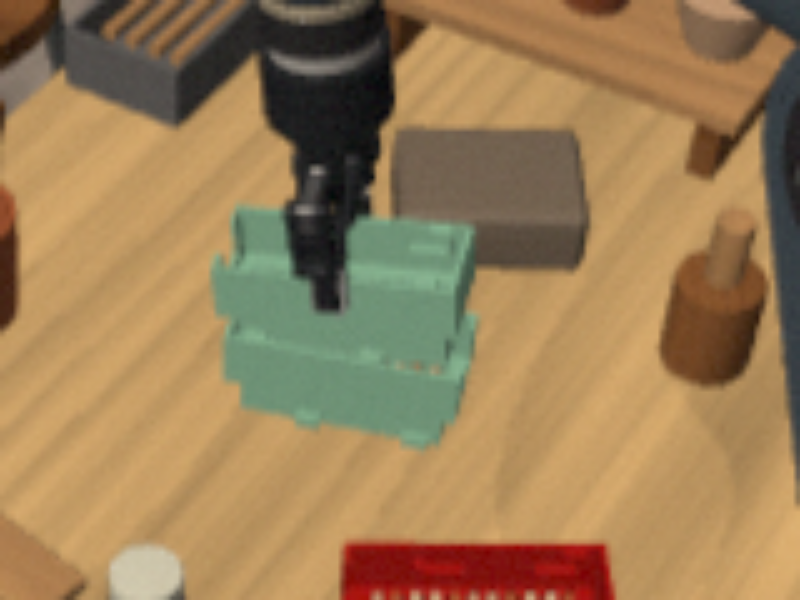

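Front feet reached the pocket end at u = 551.1 mm (550.6 expected), z ≈ 57.8. Now lower the rear about the front feet.

```bash
python3 - <<'E'
from h import *
psi=np.deg2rad(17.25); hz=.044
for deg,lat,z in ((4.5,-.3920,.0587),(2.2,-.3924,.0583),(.4,-.3924,.0580),(.0,-.3924,.0573)):
    s=go(toolpose(psi,np.deg2rad(deg),.5503,lat,z,hz),.012,fix=False,stop_force=8); print(deg,s,edge(psi,hz))
    if s: break
env.hold(.1); print(edge(psi,hz)); held("C")
p,d=env.get_image("side"); cv2.imwrite("pics/s5.png",cv2.resize(p[90:210,280:440],(800,600))[:,:,::-1])
E
```

```text
4.5 False (20.66, 'edge u 549.54 lat -392.07 z 58.20 mm pitch 4.57', array([ 0.04, -0.55, -0.75]))
2.2 False (21.08, 'edge u 550.19 lat -392.44 z 58.13 mm pitch 2.21', array([ 0.01, -0.99, -0.85]))
0.4 False (21.44, 'edge u 550.45 lat -392.51 z 58.18 mm pitch 0.38', array([ 1.39, -1.43, -1.58]))
0.0 False (21.69, 'edge u 550.72 lat -392.53 z 58.45 mm pitch -0.06', array([ 0.78, -0.7 ,  5.35]))
(21.79, 'edge u 550.72 lat -392.50 z 58.43 mm pitch -0.05', array([-1.06,  0.53,  5.44]))
C 7917 x max 0.0744 y [-0.032   0.0296] z fit slope(deg) -0.2 z0 -0.0268
  x 0.03 y in/out [-0.0319 -0.0284] z -0.0278
  x 0.03 y in/out [0.0262 0.0295] z -0.0273
  x 0.05 y in/out [-0.0319 -0.0284] z -0.0277
  x 0.05 y in/out [0.0261 0.0295] z -0.0272
  x 0.07 y in/out [-0.0319 -0.0204] z -0.0279
  x 0.07 y in/out [0.0204 0.0296] z -0.0274
```

View pics/s5.png

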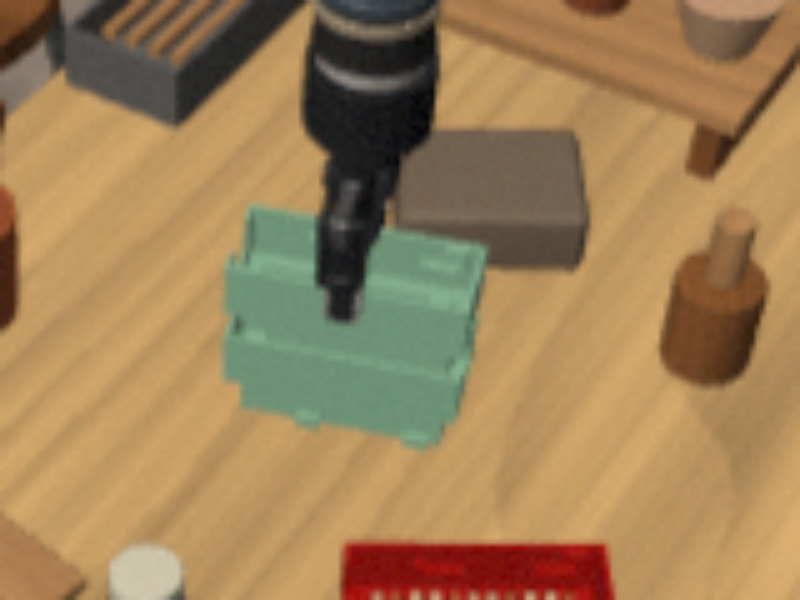

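Seated level. Release, rise and measure C from above.

```bash
cat >> h.py <<'E'
def rim(name,zt,near,rad=.095):
    c=env.calibration("wrist"); pic,d=env.get_image("wrist"); P=cloud(d,c)
    cv2.imwrite(f"pics/{name}.png",pic[:,:,::-1])
    m=(abs(P[...,2]-zt)<.007)&(np.linalg.norm(P[...,:2]-near,axis=-1)<rad); Q=P[m]
    r=cv2.minAreaRect((Q[:,:2]*1000).astype(np.float32))
    Am=np.c_[Q[:,:2]-near,np.ones(len(Q))]; k=np.linalg.lstsq(Am,Q[:,2],rcond=None)[0]
    ce=np.array(r[0]); print(name,len(Q),r,"u %.2f lat %.2f"%(ce@u,ce@l),"z %.4f tilt u %.4f l %.4f"%(k[2],k[:2]@u,k[:2]@l)); return ce
E
python3 - <<'E'
from h import *
psi=np.deg2rad(17.25); hz=.044
env.set_gripper(1.0); st("open")
p,r=toolpose(psi,0,.5503,-.3924,.057,hz); 
env.servo_line(p+[0,0,.2],r,velocity=.2); env.hold(.1)
rim("w6",.129,np.array([.586,-.229])); st()
E
```

```text
open t 22.27 pos [ 0.586  -0.2284  0.1004] yaw 17.25 F [-0.37  0.24 -0.3 ] w 0.999
w6 1969 ((586.2520751953125, -227.40875244140625), (149.1606903076172, 62.087867736816406), 17.386526107788086) u 492.44 lat -391.00 z 0.1294 tilt u 0.0044 l -0.0013
 t 23.57 pos [ 0.586  -0.2285  0.2993] yaw 17.25 F [ 0.45 -0.14 -0.81] w 0.997
```

View pics/w6.png

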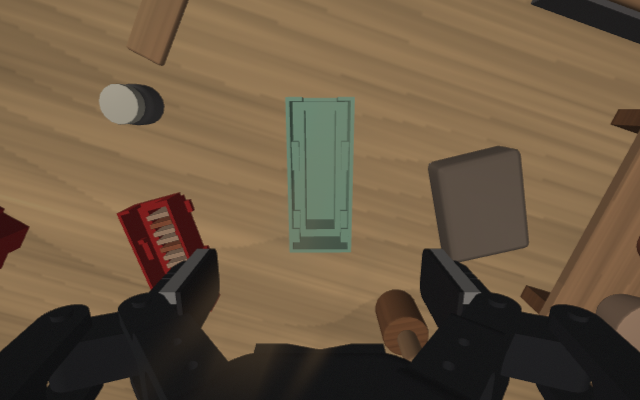

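C is stacked: rim at 129.4 mm, level, centred over A at wrist (320,175). Now for B.

```bash
python3 - <<'E'
from h import *
p=np.array([.5777,.2538]); psi=np.deg2rad(151.6)
env.reach([*p,.25],TR(psi).as_rotvec()); env.hold(.1)
ce=rim("w7",.072,p); st()
if np.linalg.norm(ce/1000-p)<.012:
    p=ce/1000; r=TR(psi).as_rotvec()
    env.servo_line([*p,.10],r,velocity=.2)
    print(env.servo_line([*p,.044],velocity=.08,stop_force=12)); st("down")
    env.set_gripper(0.0,60); st("grip")
    env.servo_line([*p,.08],velocity=.08); st("lift1")
    env.servo_line([*p,.33],velocity=.25); st("lift"); env.hold(.1)
    held("B")
E
```

```text
w7 1890 ((577.7266235351562, 253.85806274414062), (62.13169479370117, 149.64776611328125), 61.66181564331055) u 627.00 lat 71.14 z 0.0724 tilt u -0.0032 l 0.0033
 t 25.48 pos [0.5782 0.2529 0.2501] yaw 151.5 F [ 0.18 -0.34 -0.08] w 0.996
False
down t 27.23 pos [0.578  0.2539 0.0443] yaw 151.6 F [-0.31 -0.93  1.13] w 0.999
grip t 27.58 pos [0.5787 0.2541 0.0454] yaw 151.6 F [ 0.69 -0.    3.1 ] w 0.714
lift1 t 28.18 pos [0.578  0.254  0.0805] yaw 151.6 F [ 0.69 -0.33 -2.18] w 0.71
lift t 29.33 pos [0.5775 0.2538 0.3286] yaw 151.6 F [-0.67 -0.48 -2.97] w 0.711
B 7956 x max 0.0751 y [-0.0299  0.0319] z fit slope(deg) -0.31 z0 -0.0266
  x 0.03 y in/out [-0.0298 -0.0263] z -0.0274
  x 0.03 y in/out [0.0283 0.0316] z -0.0275
  x 0.05 y in/out [-0.0298 -0.0262] z -0.0274
  x 0.05 y in/out [0.0283 0.0316] z -0.0274
  x 0.07 y in/out [-0.0298 -0.0204] z -0.0276
  x 0.07 y in/out [0.0205 0.0319] z -0.0275
```

View pics/w7.png

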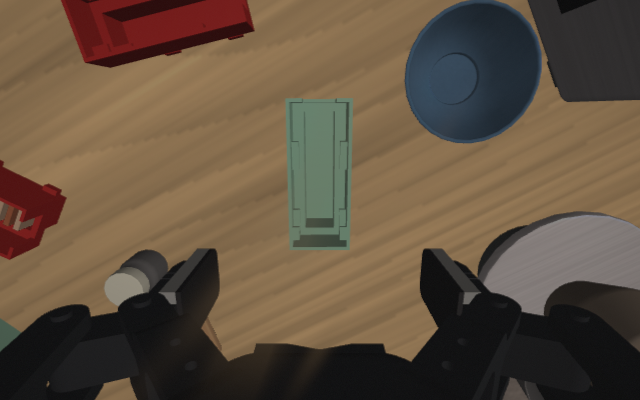

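B is held (x 0, y +1 mm in tool). Now view C from both sides in the placing orientation.

```bash
python3 - <<'E'
from h import *
A0=np.array([.5862,-.2274]); psi=np.deg2rad(197.3)
for k in (.135,-.125):
    t=A0+k*l
    env.reach([*t,.335],TR(psi).as_rotvec()); env.hold(.15)
    rim("w8_"+("p" if k>0 else "n"),.129,A0,.09); st()
E
```

```text
w8_p 2239 ((585.9276123046875, -226.9730682373047), (149.4507293701172, 63.357452392578125), 17.57769012451172) u 492.26 lat -390.49 z 0.1285 tilt u -0.0095 l 0.0010
 t 31.02 pos [ 0.5465 -0.0975  0.3349] yaw -162.61 F [ 0.3  -0.33 -1.41] w 0.712Traceback (most recent call last):
  File "<stdin>", line 5, in <module>
plant.IKError: the arm cannot take that pose within its joint ranges
```

View pics/w8_p.png

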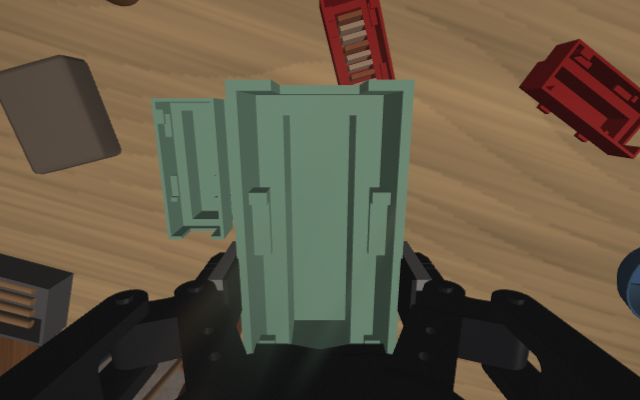

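C shows at wrist (190,168), hoods up, in line with B's nose. Approach with B.

```bash
python3 - <<'E'
from h import *
psi=np.deg2rad(197.4); uC=.4923; lat=-.3913; hz=.0445; th=np.deg2rad(6.8)
for e,z in ((-.045,.2),(-.045,.109),(-.062,.115)):
    p,r=toolpose(psi,th,uC+e,lat,z,hz); print(None if env.ik(p,r) is None else "ok")
p,r=toolpose(psi,th,uC-.045,lat,.185,hz)
env.reach(p,r); env.hold(.1); print(edge(psi,hz))
go(toolpose(psi,th,uC-.045,lat,.142,hz),.1); print(edge(psi,hz))
p,d=env.get_image("side"); cv2.imwrite("pics/s9.png",cv2.resize(p[60:210,260:460],(800,600))[:,:,::-1])
held("B")
E
```

```text
ok
ok
ok
(31.82, 'edge u 448.73 lat -390.49 z 187.42 mm pitch 6.95', array([-0.42,  0.18, -1.98]))
  err mm [-0.65  0.1  -1.44]
(32.51, 'edge u 447.94 lat -391.66 z 143.36 mm pitch 6.89', array([ 0.73, -0.59, -2.3 ]))
B 7841 x max 0.0741 y [-0.0295  0.0321] z fit slope(deg) -0.33 z0 -0.0266
  x 0.03 y in/out [-0.0294 -0.0259] z -0.0274
  x 0.03 y in/out [0.0287 0.032 ] z -0.0274
  x 0.05 y in/out [-0.0294 -0.026 ] z -0.0275
  x 0.05 y in/out [0.0286 0.0319] z -0.0274
  x 0.07 y in/out [-0.0294 -0.0204] z -0.0277
  x 0.07 y in/out [0.0204 0.0319] z -0.0276
```

View pics/s9.png

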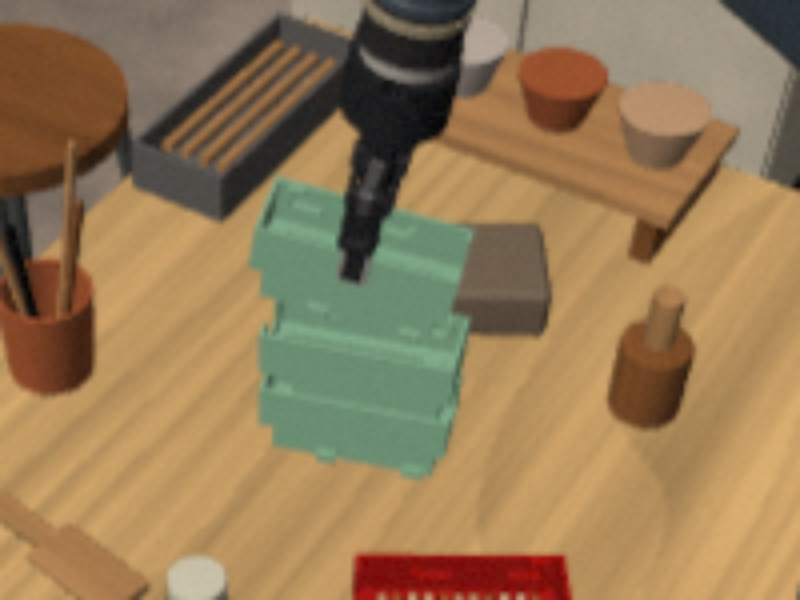

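B hovers nose-down over C at crop (360,260), nose to the right over C's hoods. Lower it.

```bash
python3 - <<'E'
from h import *
psi=np.deg2rad(197.4); uC=.4923; hz=.0445; th=np.deg2rad(6.8); lat=-.3912; eu=uC-.0455
go(toolpose(psi,th,eu,lat,.129,hz),.06); print(edge(psi,hz))
s=go(toolpose(psi,th,eu,lat,.108,hz),.025,stop_force=4); print(s,edge(psi,hz))
env.hold(.1); print(edge(psi,hz)); held("B")
E
```

```text
err mm [ 0.15 -0.08  0.26]
(33.08, 'edge u 446.64 lat -391.03 z 128.75 mm pitch 6.78', array([-0.02, -1.03, -1.73]))
True (33.67, 'edge u 446.87 lat -391.18 z 115.16 mm pitch 6.83', array([-1.33, -0.16,  3.9 ]))
(33.77, 'edge u 446.75 lat -391.17 z 115.10 mm pitch 6.81', array([-0.85,  0.27,  4.9 ]))
B 7818 x max 0.0741 y [-0.0295  0.0321] z fit slope(deg) -0.09 z0 -0.0266
  x 0.03 y in/out [-0.0295 -0.0259] z -0.0273
  x 0.03 y in/out [0.0287 0.0319] z -0.0273
  x 0.05 y in/out [-0.0294 -0.026 ] z -0.0272
  x 0.05 y in/out [0.0286 0.0319] z -0.0271
  x 0.07 y in/out [-0.0294 -0.0204] z -0.0274
  x 0.07 y in/out [0.0205 0.032 ] z -0.0272
```

Contact on the ledges at z ≈ 115 (114 expected). Lift by a hair, then slide.

```bash
python3 - <<'E'
from h import *
psi=np.deg2rad(197.4); uC=.4923; hz=.0445; th=np.deg2rad(6.8); lat=-.3912
s=go(toolpose(psi,th,uC-.0455,lat,.1157,hz),.03,fix=False); env.hold(.1); print(edge(psi,hz))
s=go(toolpose(psi,th,uC-.064,lat,.1154,hz),.03,stop_force=6); print(s,edge(psi,hz))
env.hold(.1); print(edge(psi,hz)); held("B")
p,d=env.get_image("side"); cv2.imwrite("pics/s10.png",cv2.resize(p[60:210,260:460],(800,600))[:,:,::-1])
E
```

```text
(34.17, 'edge u 446.78 lat -391.27 z 115.44 mm pitch 6.80', array([-0.11,  0.04,  1.08]))
  err mm [-0.18 -0.34  0.18]
False (35.03, 'edge u 428.56 lat -390.89 z 115.20 mm pitch 6.82', array([ 3.05,  2.48, -3.61]))
(35.13, 'edge u 428.55 lat -390.92 z 115.29 mm pitch 6.81', array([ 2.55,  1.51, -3.18]))
B 7805 x max 0.0741 y [-0.0295  0.032 ] z fit slope(deg) -0.11 z0 -0.0266
  x 0.03 y in/out [-0.0295 -0.0259] z -0.0272
  x 0.03 y in/out [0.0287 0.0319] z -0.0273
  x 0.05 y in/out [-0.0294 -0.0259] z -0.0271
  x 0.05 y in/out [0.0286 0.032 ] z -0.0271
  x 0.07 y in/out [-0.0294 -0.0204] z -0.0273
  x 0.07 y in/out [0.0203 0.0319] z -0.0273
```

View pics/s10.png

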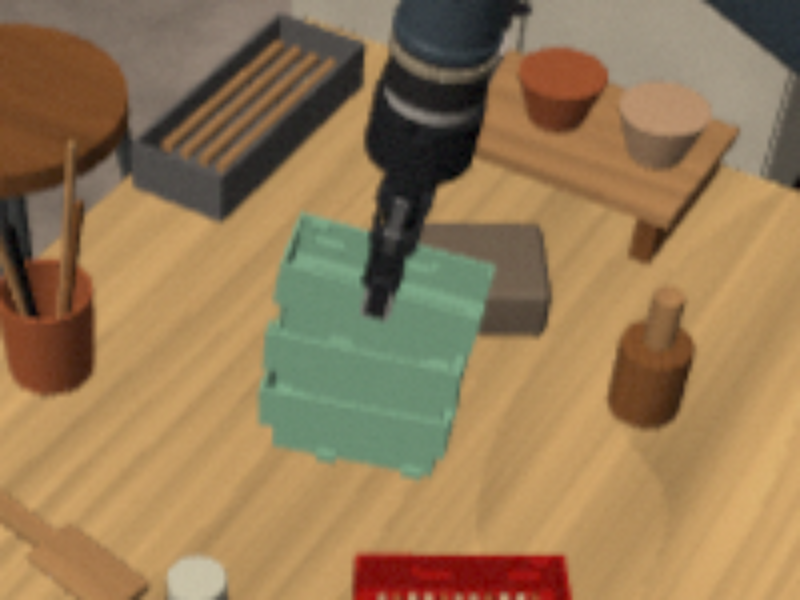

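B slid 4 mm past the predicted contact point. It took up C's about 3 mm play on A and ended with 3.6 N of resistance. The picture shows a straight column and C still seated. Lower the rear, backing off slightly.

```bash
python3 - <<'E'
from h import *
psi=np.deg2rad(197.4); hz=.0445
for deg,lat,z in ((4.5,-.3914,.1152),(2.2,-.3916,.1148),(.3,-.3916,.1145),(.0,-.3916,.1138)):
    s=go(toolpose(psi,np.deg2rad(deg),.4293,lat,z,hz),.012,fix=False,stop_force=8); print(deg,s,edge(psi,hz))
    if s: break
env.hold(.1); print(edge(psi,hz)); held("B")
p,d=env.get_image("side"); cv2.imwrite("pics/s11.png",cv2.resize(p[60:210,260:460],(800,600))[:,:,::-1])
p,d=env.get_image("scene"); cv2.imwrite("pics/c11.png",cv2.resize(p[180:300,180:340],(800,600))[:,:,::-1])
E
```

```text
4.5 False (35.7, 'edge u 428.94 lat -391.76 z 115.13 mm pitch 4.41', array([ 1.19,  0.05, -2.19]))
2.2 False (36.12, 'edge u 429.47 lat -391.58 z 114.56 mm pitch 2.17', array([ 1.12,  0.73, -2.14]))
0.3 False (36.5, 'edge u 430.09 lat -391.78 z 114.79 mm pitch 0.36', array([ 1.63,  1.02, -1.52]))
0.0 False (36.75, 'edge u 430.28 lat -391.78 z 114.81 mm pitch 0.14', array([2.77, 2.04, 3.13]))
(36.85, 'edge u 430.22 lat -391.78 z 114.81 mm pitch 0.14', array([3.44, 2.33, 3.22]))
B 7795 x max 0.0742 y [-0.0296  0.032 ] z fit slope(deg) -0.11 z0 -0.0266
  x 0.03 y in/out [-0.0296 -0.026 ] z -0.0274
  x 0.03 y in/out [0.0286 0.0319] z -0.0272
  x 0.05 y in/out [-0.0296 -0.026 ] z -0.0273
  x 0.05 y in/out [0.0286 0.0319] z -0.0271
  x 0.07 y in/out [-0.0295 -0.0204] z -0.0273
  x 0.07 y in/out [0.0204 0.0318] z -0.0273
```

View pics/s11.png

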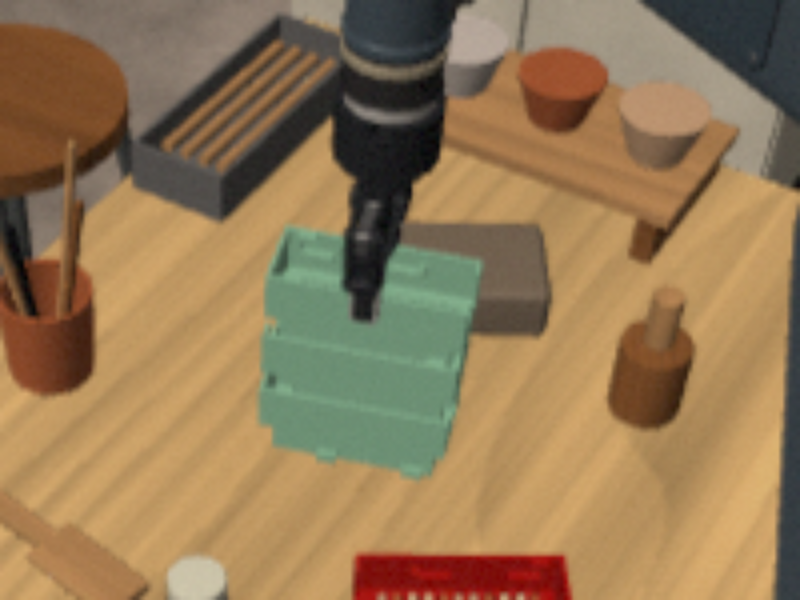

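View pics/c11.png

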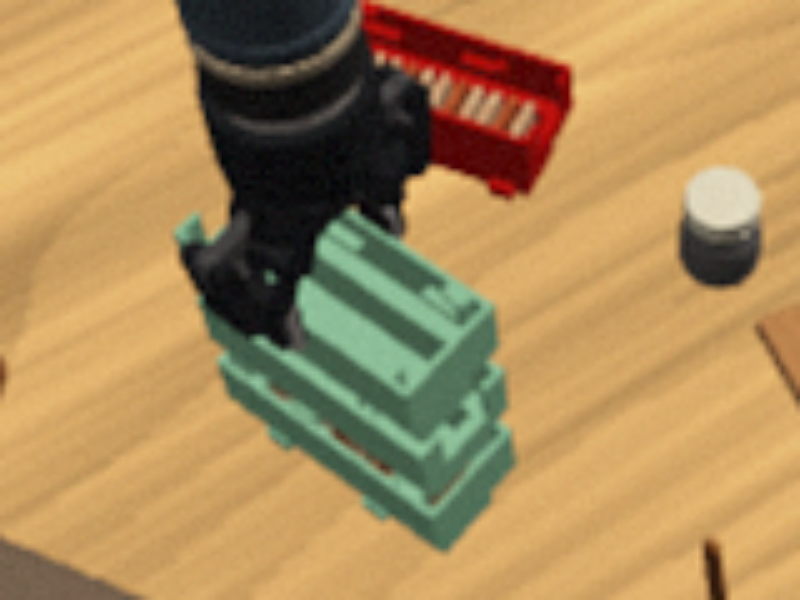

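The column looks straight and level. Release, rise and check.

```bash
python3 - <<'E'
from h import *
env.set_gripper(1.0); o=st("open")
p=np.array(o["tool_pos"]); env.servo_line(p+[0,0,.17],velocity=.2); env.hold(.1)
rim("w12",.186,np.array([.586,-.228])); st()
# move aside for static cameras
env.reach([.45,.1,.33],TR(np.deg2rad(197.4)).as_rotvec()); env.hold(.1)
for n in ("scene","side"):
    p,d=env.get_image(n); c=env.calibration(n); P=cloud(d,c)
    b=(60,210,260,460) if n=="side" else (180,300,180,340)
    cv2.imwrite(f"pics/f_{n}.png",cv2.resize(p[b[0]:b[1],b[2]:b[3]],(800,600))[:,:,::-1])
    m=(np.linalg.norm(P[...,:2]-[.586,-.228],axis=-1)<.11)
    for z in (.0725,.129,.186):
        q=P[m&(abs(P[...,2]-z)<.005)]
        print(n,z,len(q),"u %s lat %s"%(np.percentile(q[:,:2]@u,[1,99]).round(4),np.percentile(q[:,:2]@l,[1,99]).round(4)))
st()
E
```

```text
open t 37.38 pos [ 0.5804 -0.2295  0.1572] yaw -162.62 F [-0.3   0.67  0.17] w 1.002
w12 2480 ((583.079345703125, -227.63809204101562), (150.36172485351562, 62.119834899902344), 17.500123977661133) u 489.35 lat -390.28 z 0.1862 tilt u -0.0049 l 0.0011
 t 38.52 pos [ 0.5799 -0.2292  0.3254] yaw -162.6 F [-0.28  0.81 -0.58] w 1.005
scene 0.0725 151 u [0.423  0.5714] lat [-0.4258 -0.3643]
scene 0.129 224 u [0.423  0.5692] lat [-0.424  -0.3625]
scene 0.186 326 u [0.418  0.5678] lat [-0.424  -0.3609]
side 0.0725 99 u [0.4173 0.4991] lat [-0.3775 -0.3587]
side 0.129 120 u [0.4151 0.5635] lat [-0.3976 -0.357 ]
side 0.186 74 u [0.4138 0.4768] lat [-0.4246 -0.3578]
 t 40.05 pos [0.4506 0.0992 0.3297] yaw -162.7 F [ 0.01 -0.4  -0.05] w 0.999
```

View pics/f_side.png

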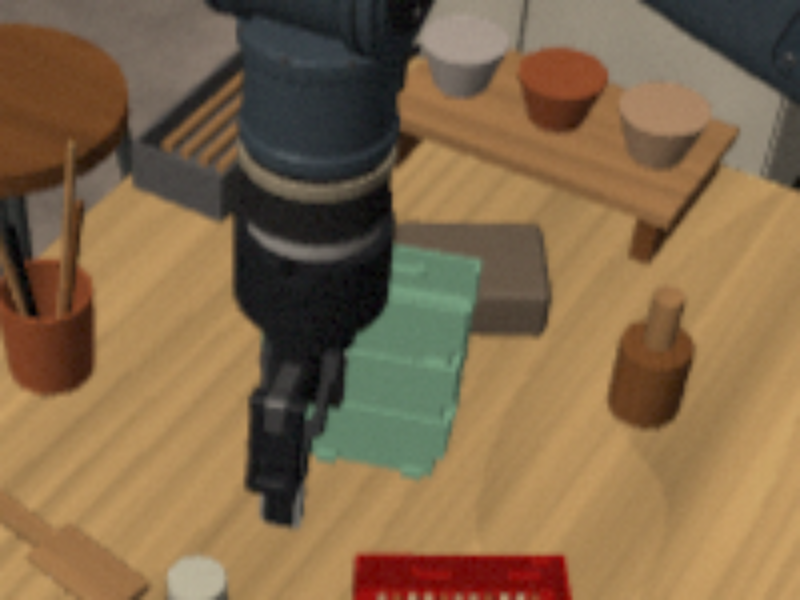

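View pics/f_scene.png

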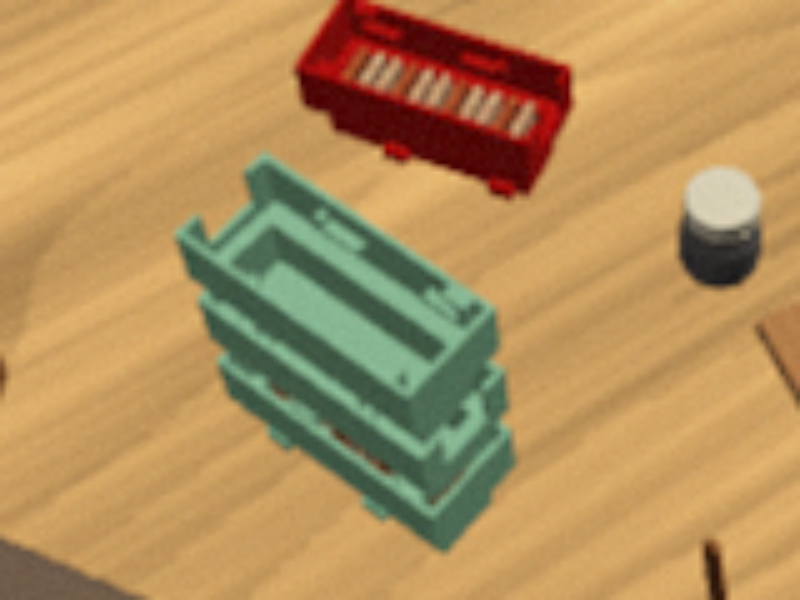

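View pics/w12.png

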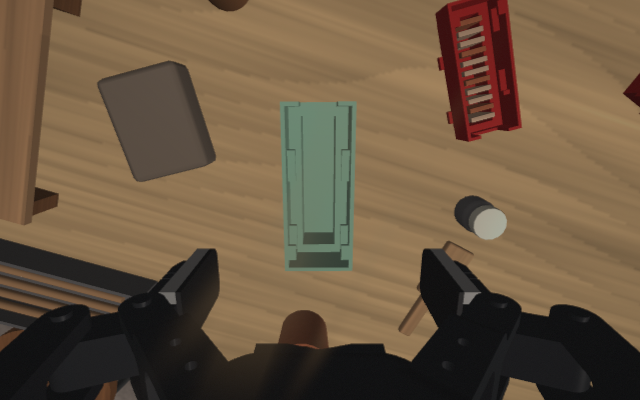

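```bash
python3 - <<'E'
from h import *
env.hand_in(); print(env.get_obs()["time"])
E
```

```text
the job is handed in; nothing more can be done
the job is handed in; nothing more can be done
```

The three mint totes stand in one column on the tile tote, each facing the opposite way to the one below. I handed in at about 40 s; the call gives no verdict, so the result is my own checks.

**What I did:** I gripped the tile tote once, lightly, to fix its line, and let go without moving it measurably. Then I lifted the upper empty tote out of the nest, turned it, hooked its front feet under the hoods until they met the pocket end, lowered its rear and released it. I did the same with the second empty tote on top of that one.

**Last checks:**
- **Heights:** the rims are at about 72.7, 129.4 and 186.2 mm, against 72, 129 and 186 expected.
- **Level:** the top tote's rim measures level within about 0.005 rad.
- **Alignment:** neighbouring totes are off by about 1 to 2 mm, against the 6 mm allowed.
- **Clear of everything:** the gripper is open and well away from the column. I never went near the red look-alikes. The bystanders looked unmoved in the pictures, but I did not re-measure them.

**What did not go as predicted:**
- The first slide of the first empty tote stopped early from friction, and I repeated it about 1 mm higher.
- The second tote slid about 4 mm further than predicted. I put this down to it pushing the middle tote through its roughly 3 mm of play. The later pictures and heights show both seated.
- The lateral camera readings disagreed by about 1 mm between viewing directions.
- In the last side picture the arm hid part of the column, so I relied on the scene picture and the wrist view from above.

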